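Set the rinsed photomasks out on their drain stands

TASK

The four black-framed glass photomasks have just been rinsed: set each one, gently and without dropping it, on the sloped steel drain stand made for its shape (square, oblong, long strip, round), lying flat and square on the deck, centred, with its lower edge down against the cleat so that it cannot slide off. Leave the two closed white cases where they are.

Things in the scene. Friction and masses are not known exactly. Their poses are not given: they have to be found in the camera images.
- mask_square: Square black frame 52 x 52 mm, 12 mm thick, with one glass field; loose, lies flat on the bench, about 55 g. Origin: centre of the underside; z up, x and y along the sides.
- mask_oblong: Oblong black frame 72 mm long (its x) by 38 mm wide (its y), 12 mm thick, with two glass fields side by side; loose, lies flat, about 60 g. Origin: centre of the underside, z up. Grip it across the 38 mm.
- mask_strip: Long narrow black frame 100 mm long (its x) by 32 mm wide (its y), 12 mm thick, with three glass fields in a row; loose, lies flat, about 65 g. Origin: centre of the underside, z up. Grip it across the 32 mm.
- mask_round: Round black frame, diameter 52 mm, 12 mm thick, with one bright round glass field; loose, lies flat, about 55 g. Origin: centre of the underside, z up.
- stand_square_rest (a point): Square steel stand, deck 60 mm wide, 62 mm up the slope, one opening, straight cleat. Fixed; deck slopes 20 deg, low end and 8 mm high white cleat towards the robot. Point: on the deck's face, 23 mm above the bench, under the frame's centre when it touches the cleat. x up the slope, y across to the left, z square out of the deck.
- stand_oblong_rest (a point): Oblong steel stand, deck 46 mm wide, 82 mm up the slope, two openings, straight cleat; the frame's 72 mm runs up the slope. Fixed; deck slopes 20 deg, low end and 8 mm high white cleat towards the robot. Point: on the deck's face, 26 mm above the bench, under the frame's centre when it touches the cleat. x up the slope, y across to the left, z square out of the deck.
- stand_strip_rest (a point): Long narrow steel stand, deck 40 mm wide, 110 mm up the slope, three openings, straight cleat; the frame's 100 mm runs up the slope. Fixed; deck slopes 20 deg, low end and 8 mm high white cleat towards the robot. Point: on the deck's face, 31 mm above the bench, under the frame's centre when it touches the cleat. x up the slope, y across to the left, z square out of the deck.
- stand_round_rest (a point): Round steel stand, deck a 66 mm disc with a round opening; its cleat is two short bars in a vee. Fixed; deck slopes 20 deg, low end and 8 mm high white cleat towards the robot. Point: on the deck's face, 23 mm above the bench, under the frame's centre when it touches the cleat. x up the slope, y across to the left, z square out of the deck.
- chip_box: Bystander: closed white square plastic box, 54 x 54 mm, 18 mm tall, loose, no glass. Origin: centre of the underside. To be left where it is.
- wafer_case: Bystander: closed white round plastic case, diameter 62 mm, 16 mm tall, loose, no glass. Origin: centre of the underside. To be left where it is.
Things that resemble listed ones, but are neither listed nor needed, are in the scene too. Leave any blue or orange look-alike of the mask_round alone.

How it is judged (in metres and radians):
At the end, for the whole second after the job is handed in: Each mask rests on the stand of its own shape: flat on the deck (5 degrees, 4 mm), edge within 10 mm of the cleat, within 12 mm of the middle line; all but the round one within 10 degrees of the slope line. White cases within 20 mm of where they stood (x of mask_square in the frame of stand_square_rest between -0.006 and 0.01 m and y of mask_square in the frame of stand_square_rest between -0.012 and 0.012 m and z of mask_square in the frame of stand_square_rest between -0.003 and 0.004 m and angle between the z axis of mask_square and the z axis of stand_square_rest, either way round below 0.09 rad and linear speed of each of mask_square, mask_oblong, mask_strip, mask_round below 0.02 m/s and angular speed of each of mask_square, mask_oblong, mask_strip, mask_round below 0.2 rad/s and (angle between the x axis of mask_square and the x axis of stand_square_rest, either way round below 0.17 rad or angle between the y axis of mask_square and the x axis of stand_square_rest, either way round below 0.17 rad) and x of mask_oblong in the frame of stand_oblong_rest between -0.006 and 0.01 m and y of mask_oblong in the frame of stand_oblong_rest between -0.012 and 0.012 m and z of mask_oblong in the frame of stand_oblong_rest between -0.003 and 0.004 m and angle between the z axis of mask_oblong and the z axis of stand_oblong_rest, either way round below 0.09 rad and angle between the x axis of mask_oblong and the x axis of stand_oblong_rest, either way round below 0.17 rad and x of mask_strip in the frame of stand_strip_rest between -0.006 and 0.01 m and y of mask_strip in the frame of stand_strip_rest between -0.012 and 0.012 m and z of mask_strip in the frame of stand_strip_rest between -0.003 and 0.004 m and angle between the z axis of mask_strip and the z axis of stand_strip_rest, either way round below 0.09 rad and angle between the x axis of mask_strip and the x axis of stand_strip_rest, either way round below 0.17 rad and x of mask_round in the frame of stand_round_rest between -0.006 and 0.01 m and y of mask_round in the frame of stand_round_rest between -0.012 and 0.012 m and z of mask_round in the frame of stand_round_rest between -0.003 and 0.004 m and angle between the z axis of mask_round and the z axis of stand_round_rest, either way round below 0.09 rad); the robot touches nothing.
It fails at once if a white case is pushed or carried more than 20 mm from where it stood (distance of any of chip_box, wafer_case from where it was at the start of the episode above 0.02 m).
It fails at once if a mask is dropped or thrown (faster than 0.6 m/s while out of the fingers: a fall of about 20 mm) ((linear speed of mask_square above 0.6 m/s and contact force between the fingers and mask_square below 0.2 N) or (linear speed of mask_oblong above 0.6 m/s and contact force between the fingers and mask_oblong below 0.2 N) or (linear speed of mask_strip above 0.6 m/s and contact force between the fingers and mask_strip below 0.2 N) or (linear speed of mask_round above 0.6 m/s and contact force between the fingers and mask_round below 0.2 N)).
It also fails if it takes over 93 s, if anything falls off the work surface, if the arm or the gripper's body presses on something with over 40 N, if the wrist force passes 120 N, or if a joint passes its speed limit or range.

ROBOT

A 7-joint arm with a two-finger parallel gripper is mounted at the origin on the work surface. World frame = base frame: x ahead of the robot, y to its left, z up, the work surface at z = 0. Lengths are in mm, angles in degrees, forces in N, time in s.
With the tool pointing down it reaches from about 425 to 875 mm from the base axis. Payload 8.4 kg.
Tool frame: the origin (TCP) lies at the very end of the fingers, on their centre line; the grasp point (between the pads) lies 19 mm behind it (manip.pinch_z is the distance from the TCP to the grasp point, in mm); z points along the fingers, y is the direction in which the jaws open and shut (so a half turn about z gives the same grasp; the last joint's range is limited). The gripper opens to 87 mm and grips with 3 to 60 N. Pads are 19 mm wide; open, the fingers measure 117 mm over their backs; the gripper's body (75 mm by 190 mm) begins 51 mm behind the grasp point.
Start: joints at [69.374, 19.091, 2.286, 83.961, -0.768, 76.965, -3.352], TCP at [167.583, -627.996, 222.546] pointing down, gripper open.
Joint ranges: [-147.57, 147.57], [-21.85, 119.76], [-74.77, 79.35], [14.55, 137.4], [-85.83, 265.84], [4.83, 119.75], [-152.11, 152.11]. Speed limits (degrees/s): [127.2, 127.2, 159.86, 159.86, 180, 180, 180].

INTERFACE

Orientations are given as [roll, pitch, yaw] about the fixed x, y, z axes, in that order (R = Rz(yaw) Ry(pitch) Rx(roll)).
In Python, from plant import manip, snapshot, spot_in, trace, spot_point gives the robot as it stands. The module is installed in compiled form; this text tells all that it offers.
- The arm moves only by the tool apply_moves, never from a script. Its argument "commands" is a list of rows, each an object of numbers: "fingers": the finger opening in mm, from 0 to 87; "dx", "dy", "dz": the shift along the world's x, y, z in mm; "wx", "wy", "wz": the turn, a rotation vector about the world's x, y, z in degrees. In form: [{"fingers": .., "dx": .., "dy": .., "dz": .., "wx": .., "wy": .., "wz": ..}, ...]. A call has 1 to 10 rows; each row shifts and turns the commanded pose from where the row before left it; what a row does not reach is not made up. A row lasts 1/12 s, in which the tool goes at most 41.7 mm and 7.16 degrees, less where a joint would pass 70% of its speed; a pose out of reach is approached as far as the arm can. A call with a gripper value outside its range is refused whole. The fingers move at their own pace and stop on an object; "newtons" is the grip in N (left out, the last holds). Time passes only in rows, so rows that do not move let the fingers close. It gives the time, the measured TCP pose, the force and the opening at its end, in the units of the state.
- manip.observe(): the state, without advancing time (a new reading comes with each control period).
- snapshot(name): name is "side" or "top"; returns a dict with "color" (400x640x3 uint8, red, green, blue), "fx", "fy", "cx", "cy" (pixels), "R" (3x3) and "t" (3): a world point X has camera coordinates R X + t. Camera axes: x right, y down, z forward; pixel columns grow to the right and rows downward; lengths in mm; the calibration is good to about 2 mm. A picture is of the moment at which its call begins. There is no depth.
- manip.job_done(): hands the job in, once; it reports no verdict.
Trained networks look in a picture, given as the dict that the camera call returned (one of the last four; its "shot" number tells which), for a name from the list of things; names that differ only in an ending like _2 or _b are one class to them, and where a whole thing is asked for, a point or a joint stands for the part that bears it (a point fixed in the world has none). Each returns a list of dicts, best first, with "conf" (0 to 1); they miss things now and then, are a little off and sometimes report something else, mostly with a low value. They report only what shows in the picture. A call takes as long as a camera call. They do not tell look-alikes from the thing itself.
- spot_in(picture, name): "centre" ([column, row] in pixels, amid what is visible of it).
- trace(picture, name): "pixels" (400x640 bool, what is visible of it) and "centre" ([column, row] in pixels, amid what is visible of it).
- spot_point(picture, name): "centre" ([column, row] in pixels: a listed point, or the origin of a listed thing).
The state is a dict: "t": time; "joint_positions": joint angles; "joint_velocities": joint speeds; "tau": joint torques, N m; "ee_pos": TCP position; "tcp_rot": TCP orientation; "ft_force": force on the tool from outside, world axes, zero at the start; "torque": the same for the moment, N m; "width": finger opening in mm.
Only numpy, scipy, OpenCV 4.12 (cv2) and the standard library are available. Lean on these libraries where they do the work, as an engineer would, in place of code of your own. Each camera call takes 0.05 s, during which the arm holds its last target. There are 200 camera calls.

## Working session

There is one attempt and no reset: what is moved stays moved. The work goes in short steps, Python scripts to look and compute and a tool call to move; the robot and the scene stay as the last step left them, time stands still between calls to the robot, and variables do not carry over. Pictures are saved under pics/ and viewed, about 12 in all and at most 16, crops included, and the job is handed in when it is done.

Besides the shell and the picture viewer there is one more tool, called after ">>>" as name(argument=value, ...), one argument or row to a line, values as JSON. apply_moves: Moves the arm, as the interface text tells. Its arguments: {"type":"object","properties":{"commands":{"type":"array","items":{"type":"object","properties":{"fingers":{"type":"number"},"dx":{"type":"number"},"dy":{"type":"number"},"dz":{"type":"number"},"wx":{"type":"number"},"wy":{"type":"number"},"wz":{"type":"number"}}}},"newtons":{"type":"number"}},"required":["commands"]}

```bash
mkdir -p pics; cat > h.py <<'E'
from plant import manip, snapshot, spot_in, trace, spot_point
import numpy as np, cv2
def w(p,uv,z):
    R=np.array(p["R"]);t=np.array(p["t"])
    d=R.T@np.array([(uv[0]-p["cx"])/p["fx"],(uv[1]-p["cy"])/p["fy"],1.]);c=-R.T@t
    return c+d*(z-c[2])/d[2]
def px(p,X):
    c=np.array(p["R"])@np.array(X)+np.array(p["t"]);return [p["fx"]*c[0]/c[2]+p["cx"],p["fy"]*c[1]/c[2]+p["cy"]]
def save(p,n,box=None,s=1):
    a=p["color"][:,:,::-1]
    if box: a=a[box[1]:box[3],box[0]:box[2]]
    cv2.imwrite("pics/"+n,cv2.resize(a,None,fx=s,fy=s,interpolation=cv2.INTER_CUBIC))
E
python3 - <<'E'
from h import *
print(manip.observe())
for v in("top","side"):
    p=snapshot(v);save(p,v+"0.png",None,1.25)
    print(v,p["fx"],-np.array(p["R"]).T@np.array(p["t"]))
    for n in["mask_square","mask_oblong","mask_strip","mask_round","chip_box","wafer_case"]:
        for d in trace(p,n):
            m=d["pixels"].astype(np.uint8);r=cv2.minAreaRect(cv2.findNonZero(m)) if m.any() else None
            print(n,round(d["conf"],2),np.round(d["centre"]),r,np.round(w(p,d["centre"],12)))
    for n in["square","oblong","strip","round"]:
        n="stand_%s_rest"%n
        for d in spot_point(p,n): print(n,round(d["conf"],2),np.round(d["centre"],1),np.round(w(p,d["centre"],26)))
E
```

```text
{'t': 0.0, 'joint_positions': array([69.37398552, 19.13148261,  2.2834189 , 84.011959  , -0.76837235,
       76.96634736, -3.35114144]), 'joint_velocities': array([ 0.10855808,  0.04230489, -0.03391831, -0.04273613, -0.04454911,
        0.08421674, -0.03648019]), 'tau': array([-9.28768486e-06, -6.56357288e+01,  1.33588113e+00, -4.03792512e+01,
       -5.95158921e-02,  4.48111875e-02,  2.17915867e-04]), 'ee_pos': array([ 167.46146498, -627.55691078,  221.65442486]), 'tcp_rot': array([-1.79905594e+02,  5.42280013e-03,  1.49429206e+01]), 'ft_force': array([ 0.86221792, -0.1178673 ,  0.60325502]), 'torque': array([ 0.01115829, -0.01644511, -0.01918718]), 'width': 87.01889634613028}
top 493.39925294793125 [ 242.0872424     8.82215044 1326.2680724 ]
mask_square 0.76 [394. 234.] ((390.6471252441406, 234.0882568359375), (20.372989654541016, 20.61552619934082), 75.96376037597656) [ 409. -202.   12.]
mask_square 0.71 [201. 179.] ((200.67381286621094, 179.59649658203125), (42.762760162353516, 17.672517776489258), 71.02959442138672) [565. 321.  12.]
mask_square 0.45 [442. 248.] ((441.25006103515
[... 1858 characters left out ...]
0.0) [ 467. -261.   12.]
mask_round 0.65 [436. 183.] ((439.0, 183.5), (13.0, 16.0), 90.0) [ 292. -348.   12.]
chip_box 0.54 [313. 219.] ((310.3999938964844, 219.2000274658203), (19.677396774291992, 16.994117736816406), 26.56505012512207) [450.  50.  12.]
chip_box 0.36 [208. 245.] ((209.62664794921875, 248.05023193359375), (43.23561096191406, 19.65254783630371), 34.159690856933594) [578. 321.  12.]
wafer_case 0.88 [254. 295.] ((254.0, 295.5), (23.0, 24.0), 90.0) [365. 330.  12.]
stand_square_rest 0.63 [363.6 146.9] [ 574. -315.   26.]
stand_square_rest 0.17 [338.5 203.3] [435. -41.  26.]
stand_oblong_rest 0.65 [265.9 196.6] [609.  95.  26.]
stand_strip_rest 0.61 [209.7 244.5] [564. 322.  26.]
```

```bash
python3 - <<'E'
from h import *
p=snapshot("top");save(p,"t1.png",(170,120,490,310),2.5)
E
```

```text
(no output)
```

View pics/t1.png

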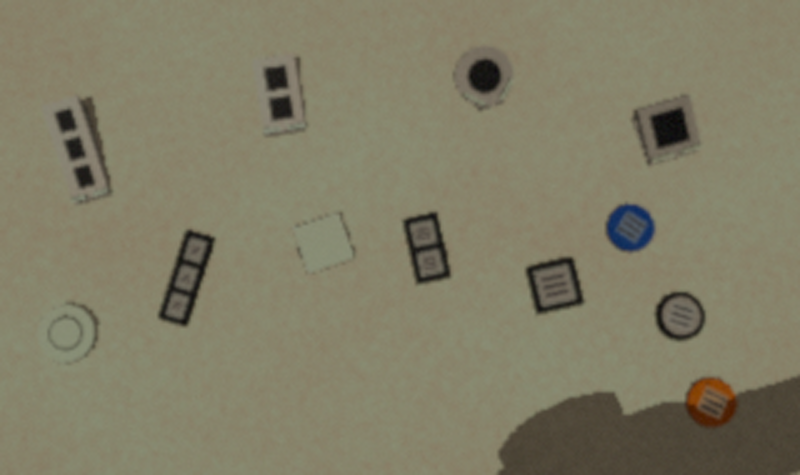

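View pics/side0.png

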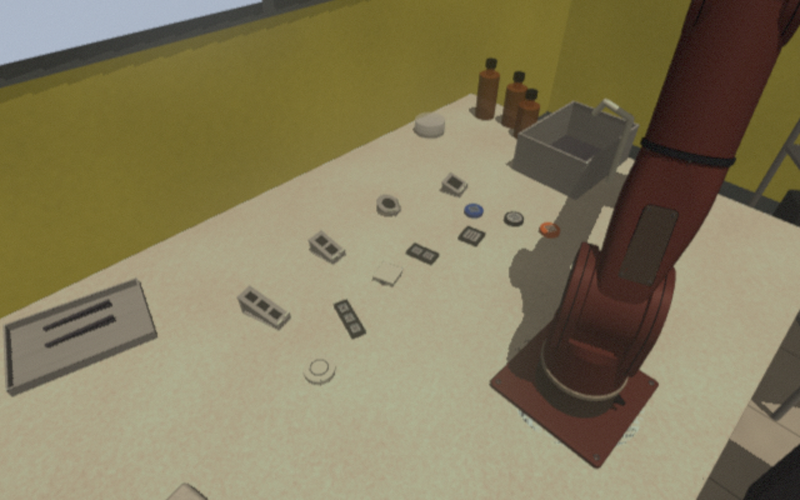

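The top view, with crop pixels divided by 2.5 and offset by (170,120), shows:
- **Masks:** strip at (245,231), oblong at (341,219), square at (392,234), round (black) at (442,246).
- **Look-alikes for round:** blue at (422,211) and orange at (454,281). I'll leave both alone. The white chip box (300,217) and wafer case (196,253) are bystanders.
- **Stands:** strip at (202,180), oblong at (283,158), round at (363,150), square at (437,171).

Next I'll measure the poses and check one close crop.

```bash
cat > meas.py <<'E'
from h import *
def blobs(p,box,thr,inv=True):
    g=cv2.cvtColor(p["color"],cv2.COLOR_RGB2GRAY)[box[1]:box[3],box[0]:box[2]]
    G=cv2.resize(g,None,fx=8,fy=8,interpolation=cv2.INTER_CUBIC)
    m=(G<thr).astype(np.uint8)
    cs,_=cv2.findContours(m,cv2.RETR_EXTERNAL,cv2.CHAIN_APPROX_NONE)
    out=[]
    for c in cs:
        if cv2.contourArea(c)<64*8: continue
        out.append((c.reshape(-1,2)+.5)/8-.5+np.array(box[:2]))
    return sorted(out,key=len,reverse=True)
def rect(p,c,z):
    q=np.array([w(p,u,z)[:2] for u in c],np.float32);r=cv2.minAreaRect(q)
    b=cv2.boxPoints(r);e1=b[1]-b[0];e2=b[2]-b[1]
    e=e1 if np.linalg.norm(e1)>np.linalg.norm(e2) else e2
    return np.round(r[0],1),np.round(sorted(r[1]),1),round(np.degrees(np.arctan2(e[1],e[0])),1)
E
python3 - <<'E'
from meas import *
p=snapshot("top")
g=cv2.cvtColor(p["color"],cv2.COLOR_RGB2GRAY);print("bg",np.median(g[150:250,200:440]),g[171,437],g[234,392-10:392+11])
for n,c in dict(square=(392,234),oblong=(341,219),strip=(245,231),round=(442,246)).items():
    for thr in (70,85): 
        for b in blobs(p,(c[0]-22,c[1]-22,c[0]+22,c[1]+22),thr)[:1]: print(n,thr,*rect(p,b,10))
for n,c,z in [("s",(437,171),23),("o",(283,158),26),("st",(201,180),31),("r",(363,150),23)]:
    for b in blobs(p,(c[0]-20,c[1]-22,c[0]+20,c[1]+22),70)[:3]: print(n,*rect(p,b,z),np.round(b.mean(0),1))
def cr(c): return cv2.resize(p["color"][c[1]-19:c[1]+19,c[0]-25:c[0]+25,::-1],None,fx=8,fy=8,interpolation=cv2.INTER_CUBIC)
im=np.vstack([np.hstack([cr((437,171)),cr((283,158))]),np.hstack([cr((201,180)),cr((363,150))])])
im=np.clip(im.astype(float)*1.5,0,255).astype(np.uint8);cv2.imwrite("pics/st.png",im[:, :800])
E
```

```text
bg 130.0 19 [ 57  30  57  88 102  91  78  71  71  74  79  85  89  91 101 107 102  72
  36  43 108]
square 70 [ 411.6 -194.9] [52.7 52.7] 12.2
square 85 [ 411.6 -194.8] [54.3 54.4] -77.5
oblong 70 [452.7 -58.1] [38.5 72.6] 11.8
oblong 85 [452.6 -58. ] [40.1 74.2] 11.9
strip 70 [421.7 200.5] [33.2 99.9] -16.8
strip 85 [421.7 200.6] [ 34.7 101.4] -16.8
round 70 [ 377.  -328.5] [50.4 51.6] 89.7
round 85 [ 377.  -328.5] [51.7 52.9] 89.7
s [ 581.8 -324.7] [38.3 40.6] -74.7 [437.5 170.7]
o [639.  105.2] [21.7 25.2] 10.0 [280.1 150.8]
o [605.1  99.7] [21.9 23.4] 9.7 [282.1 162.7]
st [578.  300.8] [ 9.4 72.8] 17.1 [207.  171.8]
st [590.1 331.5] [16.4 23.5] 19.9 [196.  167.8]
st [559.3 320.6] [16.1 22.3] 18.8 [199.6 179. ]
r [ 641.5 -123.4] [36.3 37.7] -44.8 [363.4 149.9]
```

View pics/st.png

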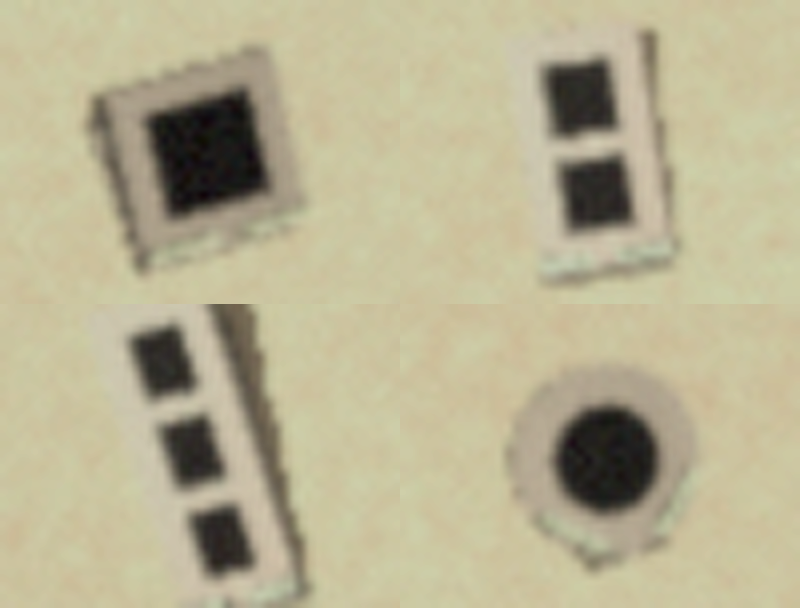

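The crop confirms the stands, each with its white cleat on the robot side. My stand estimates (x, y, yaw) are:
- **Square:** (582, -325), 17°.
- **Oblong:** (622, 102), 9°.
- **Strip:** (559, 321), 16.5°.
- **Round:** (641.5, -123.5), about 0°.

I'll start with the square mask.

>>> apply_moves(
  commands=[
    {"fingers":72,"dx":18,"dy":32,"dz":-6},
    {"fingers":72,"dx":18,"dy":32,"dz":-6},
    {"fingers":72,"dx":18,"dy":32,"dz":-6},
    {"fingers":72,"dx":18,"dy":32,"dz":-6},
    {"fingers":72,"dx":18,"dy":32,"dz":-6},
    {"fingers":72,"dx":18,"dy":32,"dz":-6},
    {"fingers":72,"dx":18,"dy":32,"dz":-6},
    {"fingers":72,"dx":18,"dy":32,"dz":-6},
    {"fingers":72,"dx":18,"dy":32,"dz":-6,"wz":-1.5},
    {"fingers":72,"dx":18,"dy":32,"dz":-6,"wz":-1.2},
  ],
  newtons=15,
)

```text
$.commands[0]: bad value
```

>>> apply_moves(
  commands=[
    {"dx":16,"dy":28,"dz":-10},
    {"dx":16,"dy":28,"dz":-10},
    {"dx":16,"dy":28,"dz":-10},
    {"dx":16,"dy":28,"dz":-10},
    {},
    {},
  ],
)

```text
$.commands[0]: bad value
```

>>> apply_moves(
  commands=[
    {"fingers":72,"dx":18,"dy":32,"dz":-6,"wx":0,"wy":0,"wz":-1.0},
  ],
  newtons=15,
)

```text
t: 1.28
ee_pos: [180.6, -600.2, 216.7]
tcp_rot: [179.9, 0.2, 13.5]
ft_force: [-0.7, 0.4, -0.7]
width: 84.6
```

>>> apply_moves(
  commands=[
    {"fingers":72,"dx":18,"dy":32,"dz":-6,"wx":0,"wy":0,"wz":-1},
    {"fingers":72,"dx":18,"dy":32,"dz":-6,"wx":0,"wy":0,"wz":-0.7},
    {"fingers":72,"dx":18,"dy":32,"dz":-6,"wx":0,"wy":0,"wz":0},
    {"fingers":72,"dx":18,"dy":32,"dz":-6,"wx":0,"wy":0,"wz":0},
    {"fingers":72,"dx":18,"dy":32,"dz":-6,"wx":0,"wy":0,"wz":0},
    {"fingers":72,"dx":18,"dy":32,"dz":-6,"wx":0,"wy":0,"wz":0},
    {"fingers":72,"dx":18,"dy":32,"dz":-6,"wx":0,"wy":0,"wz":0},
    {"fingers":72,"dx":18,"dy":32,"dz":-6,"wx":0,"wy":0,"wz":0},
    {"fingers":72,"dx":18,"dy":32,"dz":-6,"wx":0,"wy":0,"wz":0},
    {"fingers":72,"dx":18,"dy":32,"dz":-6,"wx":0,"wy":0,"wz":0},
  ],
)

```text
t: 2.12
ee_pos: [366.2, -274.4, 156.6]
tcp_rot: [180.0, -0.0, 12.2]
ft_force: [0.8, -0.4, -0.5]
width: 71.9
```

>>> apply_moves(
  commands=[
    {"fingers":72,"dx":16,"dy":28,"dz":-10,"wx":0,"wy":0,"wz":0},
    {"fingers":72,"dx":16,"dy":28,"dz":-10,"wx":0,"wy":0,"wz":0},
    {"fingers":72,"dx":14,"dy":25,"dz":-15,"wx":0,"wy":0,"wz":0},
    {"fingers":72,"dx":0,"dy":0,"dz":0,"wx":0,"wy":0,"wz":0},
    {"fingers":72,"dx":0,"dy":0,"dz":0,"wx":0,"wy":0,"wz":0},
  ],
)

```text
t: 2.53
ee_pos: [411.7, -193.6, 121.1]
tcp_rot: [-180.0, 0.0, 12.4]
ft_force: [-0.4, 0.3, -0.8]
width: 72.0
```

>>> apply_moves(
  commands=[
    {"fingers":72,"dx":0,"dy":0,"dz":-25,"wx":0,"wy":0,"wz":0},
    {"fingers":72,"dx":0,"dy":0,"dz":-25,"wx":0,"wy":0,"wz":0},
    {"fingers":72,"dx":0,"dy":0,"dz":-25,"wx":0,"wy":0,"wz":0},
    {"fingers":72,"dx":0,"dy":0,"dz":-20,"wx":0,"wy":0,"wz":0},
    {"fingers":72,"dx":0,"dy":0,"dz":-10,"wx":0,"wy":0,"wz":0},
    {"fingers":72,"dx":0,"dy":0,"dz":0,"wx":0,"wy":0,"wz":0},
  ],
)

```text
t: 3.03
ee_pos: [410.0, -195.6, 15.1]
tcp_rot: [-179.9, 0.1, 12.2]
ft_force: [0.1, 0.2, 0.5]
width: 72.1
```

```bash
python3 - <<'E'
from h import *
p=snapshot("side");u=px(p,[412,-195,12]);print(u);save(p,"s1.png",(int(u[0])-50,int(u[1])-45,int(u[0])+50,int(u[1])+35),7)
E
```

```text
[np.float64(377.21088671019794), np.float64(186.90127955326142)]
```

View pics/s1.png

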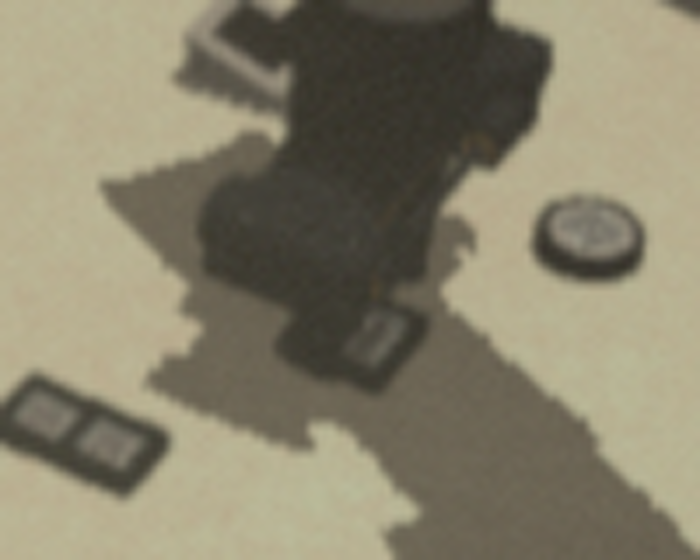

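The fingers straddle the square mask, around (350,340) in the crop. I'll go down and close.

>>> apply_moves(
  commands=[
    {"fingers":72,"dx":0,"dy":0,"dz":-9,"wx":0,"wy":0,"wz":0},
    {"fingers":72,"dx":0,"dy":0,"dz":-4,"wx":0,"wy":0,"wz":0},
    {"fingers":62,"dx":0,"dy":0,"dz":0,"wx":0,"wy":0,"wz":0},
    {"fingers":56,"dx":0,"dy":0,"dz":0,"wx":0,"wy":0,"wz":0},
    {"fingers":45,"dx":0,"dy":0,"dz":0,"wx":0,"wy":0,"wz":0},
    {"fingers":45,"dx":0,"dy":0,"dz":0,"wx":0,"wy":0,"wz":0},
    {"fingers":45,"dx":0,"dy":0,"dz":0,"wx":0,"wy":0,"wz":0},
    {"fingers":45,"dx":0,"dy":0,"dz":0,"wx":0,"wy":0,"wz":0},
  ],
)

```text
t: 3.75
ee_pos: [411.9, -195.1, 3.9]
tcp_rot: [180.0, -0.0, 12.2]
ft_force: [-0.8, 0.0, 3.6]
width: 51.6
```

>>> apply_moves(
  commands=[
    {"fingers":45,"dx":0,"dy":0,"dz":8,"wx":0,"wy":0,"wz":0},
    {"fingers":45,"dx":0,"dy":0,"dz":24,"wx":0,"wy":0,"wz":0},
    {"fingers":45,"dx":0,"dy":0,"dz":24,"wx":0,"wy":0,"wz":0},
    {"fingers":45,"dx":0,"dy":0,"dz":24,"wx":0,"wy":0,"wz":0},
    {"fingers":45,"dx":20,"dy":-16.5,"dz":0,"wx":0,"wy":0,"wz":0.8},
    {"fingers":45,"dx":20,"dy":-16.5,"dz":0,"wx":0,"wy":0,"wz":0.8},
    {"fingers":45,"dx":20,"dy":-16.5,"dz":0,"wx":0,"wy":0,"wz":0.8},
    {"fingers":45,"dx":20,"dy":-16.5,"dz":0,"wx":0,"wy":0,"wz":0.8},
    {"fingers":45,"dx":20,"dy":-16.5,"dz":0,"wx":0,"wy":0,"wz":0.8},
    {"fingers":45,"dx":20,"dy":-16.5,"dz":0,"wx":0,"wy":0,"wz":0.8},
  ],
)

```text
t: 4.58
ee_pos: [532.3, -294.8, 83.9]
tcp_rot: [-180.0, 0.0, 17.1]
ft_force: [0.7, 0.4, -0.3]
width: 52.1
```

>>> apply_moves(
  commands=[
    {"fingers":45,"dx":21,"dy":-16.75,"dz":0,"wx":0,"wy":0,"wz":0},
    {"fingers":45,"dx":21,"dy":-16.75,"dz":0,"wx":0,"wy":0,"wz":0},
    {"fingers":45,"dx":0,"dy":0,"dz":0,"wx":1.46,"wy":-4.78,"wz":0},
    {"fingers":45,"dx":0,"dy":0,"dz":0,"wx":1.46,"wy":-4.78,"wz":0},
    {"fingers":45,"dx":0,"dy":0,"dz":0,"wx":1.46,"wy":-4.78,"wz":0},
    {"fingers":45,"dx":0,"dy":0,"dz":0,"wx":1.46,"wy":-4.78,"wz":0},
    {"fingers":45,"dx":0,"dy":0,"dz":-14,"wx":0,"wy":0,"wz":0},
    {"fingers":45,"dx":0,"dy":0,"dz":-13.7,"wx":0,"wy":0,"wz":0},
    {"fingers":45,"dx":0,"dy":0,"dz":0,"wx":0,"wy":0,"wz":0},
    {"fingers":45,"dx":0,"dy":0,"dz":0,"wx":0,"wy":0,"wz":0},
  ],
)

```text
t: 5.42
ee_pos: [573.2, -327.1, 55.7]
tcp_rot: [-179.9, -20.0, 17.0]
ft_force: [0.4, 0.3, -0.3]
width: 52.0
```

```bash
python3 - <<'E'
from h import *
s=manip.observe();print(s["ee_pos"],s["tcp_rot"],s["width"],s["ft_force"])
p=snapshot("side");u=px(p,[578,-325,35]);q=snapshot("top");v=px(q,[578,-325,35])
cr=lambda p,u:cv2.resize(p["color"][int(u[1])-30:int(u[1])+30,int(u[0])-35:int(u[0])+35,::-1],None,fx=5.5,fy=5.5,interpolation=cv2.INTER_CUBIC)
im=np.hstack([cr(p,u),cr(q,v)]);cv2.imwrite("pics/h1.png",np.clip(im*1.5,0,255).astype(np.uint8))
E
```

```text
[ 573.1599899  -327.08732411   55.6975132 ] [-179.93113713  -19.95336423   17.02755648] 52.01861877536871 [ 0.42605817  0.30177812 -0.27192271]
```

View pics/h1.png

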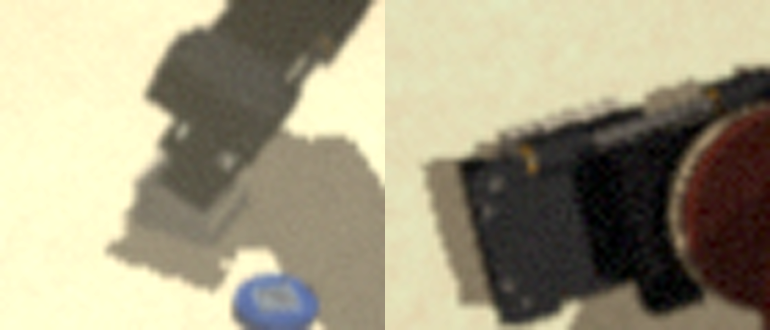

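>>> apply_moves(
  commands=[
    {"fingers":45,"dx":2.6,"dy":0.8,"dz":-7.5,"wx":0,"wy":0,"wz":0},
    {"fingers":45,"dx":2.6,"dy":0.8,"dz":-7.5,"wx":0,"wy":0,"wz":0},
    {"fingers":45,"dx":2.6,"dy":0.8,"dz":-7.5,"wx":0,"wy":0,"wz":0},
    {"fingers":45,"dx":1,"dy":0.3,"dz":-2.8,"wx":0,"wy":0,"wz":0},
    {"fingers":45,"dx":0,"dy":0,"dz":0,"wx":0,"wy":0,"wz":0},
  ],
)

```text
t: 5.93
ee_pos: [582.2, -323.8, 29.1]
tcp_rot: [-179.9, -19.9, 17.1]
ft_force: [-0.1, -0.4, -0.4]
width: 51.9
```

>>> apply_moves(
  commands=[
    {"fingers":45,"dx":0.5,"dy":0.15,"dz":-1.4,"wx":0,"wy":0,"wz":0},
    {"fingers":45,"dx":0,"dy":0,"dz":0,"wx":0,"wy":0,"wz":0},
  ],
)

```text
t: 6.1
ee_pos: [583.0, -324.6, 29.0]
tcp_rot: [180.0, -20.0, 17.0]
ft_force: [-0.1, 0.5, -0.7]
width: 52.1
```

>>> apply_moves(
  commands=[
    {"fingers":45,"dx":0.5,"dy":0.15,"dz":-1.4,"wx":0,"wy":0,"wz":0},
    {"fingers":45,"dx":0,"dy":0,"dz":0,"wx":0,"wy":0,"wz":0},
  ],
)

```text
t: 6.27
ee_pos: [583.5, -324.7, 27.9]
tcp_rot: [180.0, -20.0, 17.0]
ft_force: [0.2, 0.1, -1.0]
width: 51.9
```

>>> apply_moves(
  commands=[
    {"fingers":45,"dx":0.3,"dy":0.1,"dz":-1,"wx":0,"wy":0,"wz":0},
    {"fingers":45,"dx":0,"dy":0,"dz":0,"wx":0,"wy":0,"wz":0},
  ],
)

```text
t: 6.43
ee_pos: [583.7, -324.7, 27.7]
tcp_rot: [180.0, -20.0, 17.1]
ft_force: [-5.3, 1.5, 8.2]
width: 52.0
```

>>> apply_moves(
  commands=[
    {"fingers":45,"dx":0.3,"dy":0.1,"dz":-1,"wx":0,"wy":0,"wz":0},
    {"fingers":45,"dx":0,"dy":0,"dz":0,"wx":0,"wy":0,"wz":0},
  ],
)

```text
t: 6.6
ee_pos: [583.9, -324.7, 27.3]
tcp_rot: [179.9, -20.0, 17.1]
ft_force: [-9.4, 2.6, 15.0]
width: 51.7
```

>>> apply_moves(
  commands=[
    {"fingers":45,"dx":-0.3,"dy":-0.1,"dz":1,"wx":0,"wy":0,"wz":0},
    {"fingers":45,"dx":-0.9,"dy":-0.3,"dz":-0.35,"wx":0,"wy":0,"wz":0},
    {"fingers":45,"dx":-0.9,"dy":-0.3,"dz":-0.35,"wx":0,"wy":0,"wz":0},
    {"fingers":45,"dx":0,"dy":0,"dz":0,"wx":0,"wy":0,"wz":0},
  ],
)

```text
t: 6.93
ee_pos: [582.7, -325.2, 26.9]
tcp_rot: [179.9, -20.1, 17.1]
ft_force: [0.3, 1.9, 6.9]
width: 52.2
```

>>> apply_moves(
  commands=[
    {"fingers":45,"dx":-0.9,"dy":-0.3,"dz":-0.35,"wx":0,"wy":0,"wz":0},
    {"fingers":45,"dx":-0.9,"dy":-0.3,"dz":-0.35,"wx":0,"wy":0,"wz":0},
    {"fingers":45,"dx":0,"dy":0,"dz":0,"wx":0,"wy":0,"wz":0},
  ],
)

```text
t: 7.18
ee_pos: [581.6, -325.7, 26.5]
tcp_rot: [179.9, -20.1, 17.1]
ft_force: [1.2, 0.7, 5.1]
width: 51.9
```

>>> apply_moves(
  commands=[
    {"fingers":45,"dx":-0.9,"dy":-0.3,"dz":-0.35,"wx":0,"wy":0,"wz":0},
    {"fingers":45,"dx":-0.9,"dy":-0.3,"dz":-0.35,"wx":0,"wy":0,"wz":0},
    {"fingers":45,"dx":0,"dy":0,"dz":0,"wx":0,"wy":0,"wz":0},
  ],
)

```text
t: 7.43
ee_pos: [581.4, -325.7, 26.5]
tcp_rot: [179.8, -20.3, 17.1]
ft_force: [8.3, 2.5, 4.3]
width: 51.5
```

>>> apply_moves(
  commands=[
    {"fingers":45,"dx":0.9,"dy":0.3,"dz":0.35,"wx":0,"wy":0,"wz":0},
    {"fingers":56,"dx":0,"dy":0,"dz":0,"wx":0,"wy":0,"wz":0},
    {"fingers":64,"dx":0,"dy":0,"dz":0,"wx":0,"wy":0,"wz":0},
    {"fingers":66,"dx":0,"dy":0,"dz":0,"wx":0,"wy":0,"wz":0},
    {"fingers":66,"dx":-1,"dy":-0.3,"dz":2.8,"wx":0,"wy":0,"wz":0},
    {"fingers":66,"dx":-2.6,"dy":-0.8,"dz":7.5,"wx":0,"wy":0,"wz":0},
    {"fingers":70,"dx":-5.2,"dy":-1.6,"dz":15,"wx":0,"wy":0,"wz":0},
    {"fingers":70,"dx":-10,"dy":-3,"dz":28,"wx":0,"wy":0,"wz":0},
    {"fingers":70,"dx":-20,"dy":0,"dz":10,"wx":-1.46,"wy":4.78,"wz":0},
    {"fingers":70,"dx":-30,"dy":0,"dz":0,"wx":-1.46,"wy":4.78,"wz":0},
  ],
)

```text
t: 8.27
ee_pos: [510.9, -334.0, 92.3]
tcp_rot: [179.7, -10.0, 16.9]
ft_force: [-0.3, 0.4, -0.7]
width: 69.7
```

>>> apply_moves(
  commands=[
    {"fingers":70,"dx":-40,"dy":0,"dz":0,"wx":-1.46,"wy":4.78,"wz":0},
    {"fingers":70,"dx":-40,"dy":0,"dz":0,"wx":-1.46,"wy":4.78,"wz":0},
    {"fingers":70,"dx":-30,"dy":0,"dz":0,"wx":0,"wy":0,"wz":0},
    {"fingers":70,"dx":0,"dy":0,"dz":0,"wx":0,"wy":0,"wz":0},
    {"fingers":70,"dx":0,"dy":0,"dz":0,"wx":0,"wy":0,"wz":0},
  ],
)

```text
t: 8.68
ee_pos: [399.1, -332.1, 89.0]
tcp_rot: [180.0, 0.0, 16.9]
ft_force: [0.5, 0.4, -0.1]
width: 70.3
```

```bash
python3 - <<'E'
from h import *
s=manip.observe();print(s["ee_pos"],s["tcp_rot"],s["width"],s["ft_force"])
p=snapshot("side");u=px(p,[582,-325,30]);q=snapshot("top");v=px(q,[582,-325,30])
cr=lambda p,u:cv2.resize(p["color"][int(u[1])-30:int(u[1])+30,int(u[0])-35:int(u[0])+35,::-1],None,fx=5.5,fy=5.5,interpolation=cv2.INTER_CUBIC)
im=np.hstack([cr(p,u),cr(q,v)]);cv2.imwrite("pics/h2.png",np.clip(im*1.5,0,255).astype(np.uint8))
E
```

```text
[ 399.13599681 -332.13281804   88.97934277] [1.79951529e+02 1.20709008e-02 1.69293320e+01] 70.26400348419133 [ 0.54300406  0.37218236 -0.14686686]
```

View pics/h2.png

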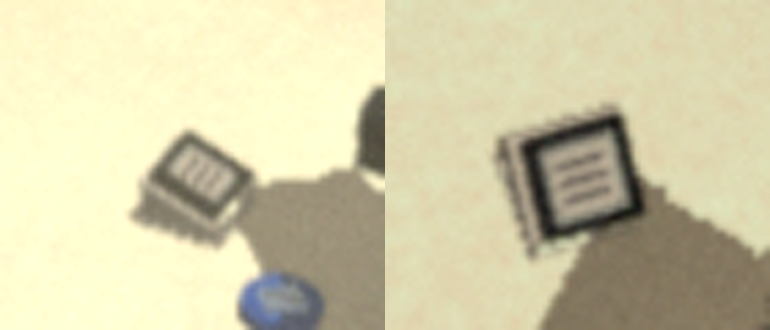

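```bash
cat > chk.py <<'E'
from meas import *
import sys
def chk(n):
    C=dict(square=(582,-325,33,17),oblong=(622,102,37,9),strip=(559,321,42,16.5),round=(641.5,-123.5,34,0))[n]
    h=26 if n!="strip" else 30
    p=snapshot("top");u=np.round(px(p,C[:3])).astype(int)
    a=np.radians(C[3]);X=np.array([np.cos(a)*.94,np.sin(a)*.94,.342]);Y=np.array([-np.sin(a),np.cos(a),0]);N=np.cross(X,Y)
    O=np.array(C[:3],float)  # top-face plane centre
    R=np.array(p["R"]);t=np.array(p["t"]);cam=-R.T@t
    for b in blobs(p,(u[0]-h,u[1]-h,u[0]+h,u[1]+h),65)[:1]:
        q=[]
        O=np.array([C[0],C[1],C[2]-11])+11*N
        for k in b:
            d=R.T@np.array([(k[0]-p["cx"])/p["fx"],(k[1]-p["cy"])/p["fy"],1.])
            P=cam+d*(N@(O-cam))/(N@d);q.append([(P-O)@X,(P-O)@Y])
        r=cv2.minAreaRect(np.array(q,np.float32));print(n,"deck-frame centre/size/ang",np.round(r[0],1),np.round(r[1],1),round(r[2],1))
for n in sys.argv[1:]: chk(n)
E
python3 chk.py square
```

```text
square deck-frame centre/size/ang [-0.7  0.3] [56.4 56.3] 1.1
```

The square is centred on its stand: offset -0.7 and 0.3 mm, angle about 1°. The round one is next.

>>> apply_moves(
  commands=[
    {"fingers":72,"dx":-11,"dy":1.5,"dz":-10,"wx":0,"wy":0,"wz":-6},
    {"fingers":72,"dx":-11.5,"dy":2,"dz":-20,"wx":0,"wy":0,"wz":-6},
    {"fingers":72,"dx":0,"dy":0,"dz":-20,"wx":0,"wy":0,"wz":-5},
    {"fingers":72,"dx":0,"dy":0,"dz":-15,"wx":0,"wy":0,"wz":0},
    {"fingers":72,"dx":0,"dy":0,"dz":0,"wx":0,"wy":0,"wz":0},
    {"fingers":72,"dx":0,"dy":0,"dz":0,"wx":0,"wy":0,"wz":0},
  ],
)

```text
t: 9.33
ee_pos: [378.3, -327.6, 23.0]
tcp_rot: [-179.9, 0.0, 0.1]
ft_force: [-0.4, -0.7, 1.6]
width: 72.3
```

>>> apply_moves(
  commands=[
    {"fingers":72,"dx":0,"dy":0,"dz":-10,"wx":0,"wy":0,"wz":0},
    {"fingers":72,"dx":0,"dy":0,"dz":-7,"wx":0,"wy":0,"wz":0},
    {"fingers":72,"dx":-0.5,"dy":0,"dz":-2.5,"wx":0,"wy":0,"wz":0},
    {"fingers":62,"dx":0,"dy":0,"dz":0,"wx":0,"wy":0,"wz":0},
    {"fingers":56,"dx":0,"dy":0,"dz":0,"wx":0,"wy":0,"wz":0},
    {"fingers":45,"dx":0,"dy":0,"dz":0,"wx":0,"wy":0,"wz":0},
    {"fingers":45,"dx":0,"dy":0,"dz":0,"wx":0,"wy":0,"wz":0},
    {"fingers":45,"dx":0,"dy":0,"dz":0,"wx":0,"wy":0,"wz":0},
    {"fingers":45,"dx":0,"dy":0,"dz":0,"wx":0,"wy":0,"wz":0},
  ],
)

```text
t: 10.08
ee_pos: [377.6, -328.3, 4.1]
tcp_rot: [180.0, -0.0, 0.0]
ft_force: [-0.8, -0.4, 1.5]
width: 51.5
```

```bash
python3 - <<'E'
from h import *
s=manip.observe();print(s["ee_pos"],s["width"],s["ft_force"])
p=snapshot("side");u=px(p,[641,-123,23]);q=snapshot("top");v=px(q,[641,-123,23])
cr=lambda p,u:cv2.resize(p["color"][int(u[1])-18:int(u[1])+18,int(u[0])-20:int(u[0])+20,::-1],None,fx=10,fy=10,interpolation=cv2.INTER_CUBIC)
im=np.hstack([cr(p,u),cr(q,v)]);cv2.imwrite("pics/r1.png",im)
E
```

```text
[ 377.58419406 -328.33306946    4.12998128] 51.526301454884766 [-0.84124098 -0.42240968  1.5370461 ]
```

View pics/r1.png

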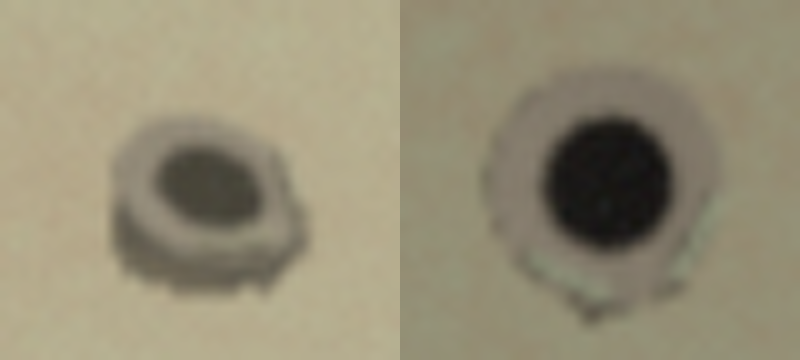

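```bash
python3 - <<'E'
from h import *
p=snapshot("top");u=np.round(px(p,[641.5,-123.4,23])).astype(int);print(u)
c=p["color"].astype(int)[u[1]-14:u[1]+18,u[0]-16:u[0]+16]
m=2*c[...,1]-c[...,0]-c[...,2]  # greenness
rb=c[...,2]-c[...,0]
G=cv2.resize(np.clip(128+4*m,0,255).astype(np.uint8),None,fx=12,fy=12,interpolation=cv2.INTER_CUBIC)
B=cv2.resize(np.clip(128+3*rb,0,255).astype(np.uint8),None,fx=12,fy=12,interpolation=cv2.INTER_CUBIC)
im=np.hstack([cv2.cvtColor(x,cv2.COLOR_GRAY2BGR) for x in (G,B)])
# model overlay: bars tangent to R=26 circle at +-45deg, height 8
for k,psi in enumerate((0,15)):
    a=np.radians(psi);X=np.array([np.cos(a)*.94,np.sin(a)*.94,.342]);Y=np.array([-np.sin(a),np.cos(a),0]);N=np.cross(X,Y);O=np.array([641.5,-123.4,23.])
    f=lambda x,y,z:((np.array(px(p,O+x*X+y*Y+z*N))-u+[16,14]+.5)*12+[k*384,0]).astype(int)
    cv2.polylines(im,[np.array([f(33*np.cos(b),33*np.sin(b),0) for b in np.linspace(0,6.28,60)])],True,(0,0,255),1)
    for s in (1,-1):
        d=np.array([-.707,s*.707]);e=np.array([.707,s*.707])
        cv2.polylines(im,[np.array([f(*(d*r+e*l),8) for r,l in((26,-10),(26,10),(30,10),(30,-10))])],True,(0,255,0),1)
cv2.imwrite("pics/r2.png",im)
E
```

```text
[363 150]
```

View pics/r2.png

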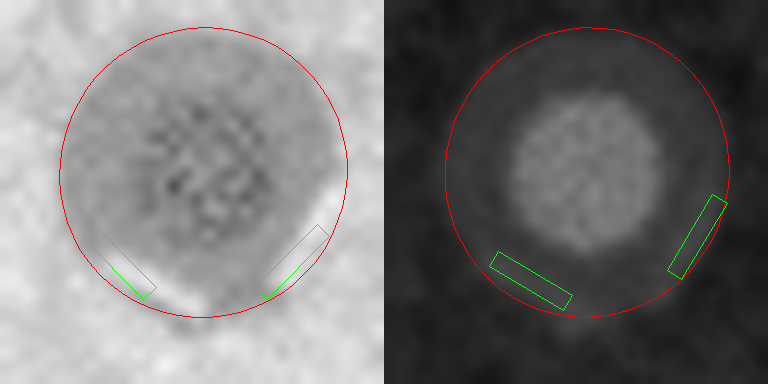

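The overlay shows the round stand's vee bars match a yaw of 15°, left panel (95,240)-(195,300) and (340,185)-(280,290). I'll carry the round mask there, placing it a few mm upslope so the fingers clear the bars.

>>> apply_moves(
  commands=[
    {"fingers":45,"dx":0,"dy":0,"dz":8,"wx":0,"wy":0,"wz":0},
    {"fingers":45,"dx":0,"dy":0,"dz":24,"wx":0,"wy":0,"wz":0},
    {"fingers":45,"dx":0,"dy":0,"dz":24,"wx":0,"wy":0,"wz":0},
    {"fingers":45,"dx":0,"dy":0,"dz":24,"wx":0,"wy":0,"wz":0},
    {"fingers":45,"dx":28.7,"dy":22.6,"dz":0,"wx":0,"wy":0,"wz":3},
    {"fingers":45,"dx":28.7,"dy":22.6,"dz":0,"wx":0,"wy":0,"wz":3},
    {"fingers":45,"dx":28.7,"dy":22.6,"dz":0,"wx":0,"wy":0,"wz":3},
    {"fingers":45,"dx":28.7,"dy":22.6,"dz":0,"wx":0,"wy":0,"wz":3},
    {"fingers":45,"dx":28.7,"dy":22.6,"dz":0,"wx":0,"wy":0,"wz":3},
    {"fingers":45,"dx":28.7,"dy":22.6,"dz":0,"wx":0,"wy":0,"wz":0},
  ],
)

```text
t: 11.07
ee_pos: [550.6, -191.3, 84.3]
tcp_rot: [180.0, 0.0, 15.2]
ft_force: [-0.3, -1.0, -0.5]
width: 51.2
```

>>> apply_moves(
  commands=[
    {"fingers":45,"dx":28.7,"dy":22.6,"dz":0,"wx":0,"wy":0,"wz":0},
    {"fingers":45,"dx":28.7,"dy":22.6,"dz":0,"wx":0,"wy":0,"wz":0},
    {"fingers":45,"dx":28.7,"dy":22.6,"dz":0,"wx":0,"wy":0,"wz":0},
    {"fingers":45,"dx":0,"dy":0,"dz":0,"wx":1.295,"wy":-4.83,"wz":0},
    {"fingers":45,"dx":0,"dy":0,"dz":0,"wx":1.295,"wy":-4.83,"wz":0},
    {"fingers":45,"dx":0,"dy":0,"dz":0,"wx":1.295,"wy":-4.83,"wz":0},
    {"fingers":45,"dx":0,"dy":0,"dz":0,"wx":1.295,"wy":-4.83,"wz":0},
    {"fingers":45,"dx":0,"dy":0,"dz":-17,"wx":0,"wy":0,"wz":0},
    {"fingers":45,"dx":0,"dy":0,"dz":-15,"wx":0,"wy":0,"wz":0},
    {"fingers":45,"dx":0,"dy":0,"dz":0,"wx":0,"wy":0,"wz":0},
  ],
)

```text
t: 11.9
ee_pos: [633.1, -125.0, 49.1]
tcp_rot: [-179.9, -19.8, 14.9]
ft_force: [-0.1, -0.3, -1.0]
width: 51.6
```

>>> apply_moves(
  commands=[
    {"fingers":45,"dx":0,"dy":0,"dz":0,"wx":0,"wy":0,"wz":0},
  ],
)

```text
t: 11.98
ee_pos: [635.1, -124.5, 51.5]
tcp_rot: [-179.9, -19.9, 15.0]
ft_force: [-0.0, 1.2, 0.5]
width: 51.4
```

>>> apply_moves(
  commands=[
    {"fingers":45,"dx":2.6,"dy":0.7,"dz":-7.5,"wx":0,"wy":0,"wz":0},
    {"fingers":45,"dx":2.6,"dy":0.7,"dz":-7.5,"wx":0,"wy":0,"wz":0},
    {"fingers":45,"dx":1.9,"dy":0.5,"dz":-5.4,"wx":0,"wy":0,"wz":0},
    {"fingers":45,"dx":0.5,"dy":0.1,"dz":-1.4,"wx":0,"wy":0,"wz":0},
    {"fingers":45,"dx":0,"dy":0,"dz":0,"wx":0,"wy":0,"wz":0},
  ],
)

```text
t: 12.4
ee_pos: [643.2, -122.1, 29.3]
tcp_rot: [-180.0, -20.0, 15.1]
ft_force: [-0.0, -0.4, -0.6]
width: 51.3
```

>>> apply_moves(
  commands=[
    {"fingers":45,"dx":0.4,"dy":0.1,"dz":-1.2,"wx":0,"wy":0,"wz":0},
    {"fingers":45,"dx":0,"dy":0,"dz":0,"wx":0,"wy":0,"wz":0},
  ],
)

```text
t: 12.57
ee_pos: [643.8, -122.5, 28.9]
tcp_rot: [180.0, -20.0, 15.1]
ft_force: [-0.0, -0.4, -0.5]
width: 51.2
```

>>> apply_moves(
  commands=[
    {"fingers":45,"dx":0.3,"dy":0.1,"dz":-1,"wx":0,"wy":0,"wz":0},
    {"fingers":45,"dx":0,"dy":0,"dz":0,"wx":0,"wy":0,"wz":0},
  ],
)

```text
t: 12.73
ee_pos: [644.1, -122.6, 28.4]
tcp_rot: [180.0, -20.0, 15.0]
ft_force: [-2.5, -0.0, 3.9]
width: 51.3
```

>>> apply_moves(
  commands=[
    {"fingers":45,"dx":-0.7,"dy":-0.2,"dz":-0.25,"wx":0,"wy":0,"wz":0},
    {"fingers":45,"dx":-0.7,"dy":-0.2,"dz":-0.25,"wx":0,"wy":0,"wz":0},
    {"fingers":45,"dx":0,"dy":0,"dz":0,"wx":0,"wy":0,"wz":0},
  ],
)

```text
t: 12.98
ee_pos: [643.3, -123.0, 28.1]
tcp_rot: [179.9, -20.1, 15.0]
ft_force: [-0.3, 1.1, 4.6]
width: 51.8
```

>>> apply_moves(
  commands=[
    {"fingers":56,"dx":0,"dy":0,"dz":0,"wx":0,"wy":0,"wz":0},
    {"fingers":60,"dx":0,"dy":0,"dz":0,"wx":0,"wy":0,"wz":0},
    {"fingers":60,"dx":0,"dy":0,"dz":0,"wx":0,"wy":0,"wz":0},
    {"fingers":60,"dx":-1,"dy":-0.3,"dz":2.8,"wx":0,"wy":0,"wz":0},
    {"fingers":60,"dx":-2.6,"dy":-0.7,"dz":7.5,"wx":0,"wy":0,"wz":0},
    {"fingers":60,"dx":-5.2,"dy":-1.4,"dz":15,"wx":0,"wy":0,"wz":0},
    {"fingers":60,"dx":-10,"dy":-3,"dz":28,"wx":0,"wy":0,"wz":0},
    {"fingers":60,"dx":-30,"dy":6,"dz":0,"wx":-1.295,"wy":4.83,"wz":0},
    {"fingers":60,"dx":-35,"dy":12,"dz":0,"wx":-1.295,"wy":4.83,"wz":0},
    {"fingers":60,"dx":-35,"dy":15,"dz":0,"wx":-1.295,"wy":4.83,"wz":0},
  ],
)

```text
t: 13.82
ee_pos: [522.6, -96.8, 82.2]
tcp_rot: [179.9, -4.9, 14.9]
ft_force: [1.4, 1.4, -0.8]
width: 59.8
```

>>> apply_moves(
  commands=[
    {"fingers":60,"dx":-35,"dy":15,"dz":0,"wx":-1.295,"wy":4.83,"wz":0},
    {"fingers":60,"dx":-35,"dy":15,"dz":0,"wx":0,"wy":0,"wz":-3.2},
    {"fingers":60,"dx":0,"dy":0,"dz":0,"wx":0,"wy":0,"wz":0},
    {"fingers":60,"dx":0,"dy":0,"dz":0,"wx":0,"wy":0,"wz":0},
  ],
)

```text
t: 14.15
ee_pos: [452.4, -64.8, 81.0]
tcp_rot: [179.9, 0.0, 11.9]
ft_force: [0.7, 0.2, -0.4]
width: 60.4
```

```bash
sed -i 's/-123.5,34,0)/-123.5,34,15)/' chk.py; python3 chk.py round; python3 - <<'E'
from h import *
p=snapshot("side");u=px(p,[641,-123,30]);q=snapshot("top");v=px(q,[641,-123,30])
cr=lambda p,u:cv2.resize(p["color"][int(u[1])-18:int(u[1])+18,int(u[0])-20:int(u[0])+20,::-1],None,fx=10,fy=10,interpolation=cv2.INTER_CUBIC)
cv2.imwrite("pics/r3.png",np.hstack([cr(p,u),cr(q,v)]))
E
```

```text
round deck-frame centre/size/ang [-16.8  11.8] [132.3  94.7] 75.2
```

View pics/r3.png

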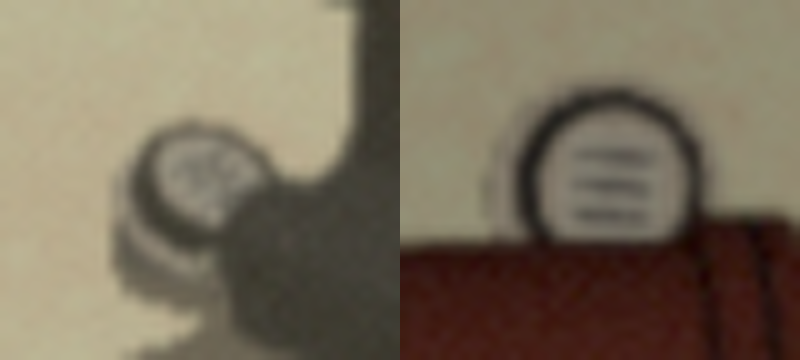

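>>> apply_moves(
  commands=[
    {"fingers":58,"dx":-0.5,"dy":7,"dz":-10,"wx":0,"wy":0,"wz":0},
    {"fingers":58,"dx":0,"dy":0,"dz":-25,"wx":0,"wy":0,"wz":0},
    {"fingers":58,"dx":0,"dy":0,"dz":-22,"wx":0,"wy":0,"wz":0},
    {"fingers":58,"dx":0,"dy":0,"dz":0,"wx":0,"wy":0,"wz":0},
    {"fingers":58,"dx":0,"dy":0,"dz":0,"wx":0,"wy":0,"wz":0},
  ],
)

```text
t: 14.72
ee_pos: [452.5, -57.7, 22.6]
tcp_rot: [-179.9, 0.1, 11.9]
ft_force: [1.0, -0.2, 1.3]
width: 58.1
```

>>> apply_moves(
  commands=[
    {"fingers":58,"dx":0,"dy":0,"dz":-10,"wx":0,"wy":0,"wz":0},
    {"fingers":58,"dx":0,"dy":0,"dz":-7,"wx":0,"wy":0,"wz":0},
    {"fingers":58,"dx":0,"dy":0,"dz":-3,"wx":0,"wy":0,"wz":0},
    {"fingers":48,"dx":0,"dy":0,"dz":0,"wx":0,"wy":0,"wz":0},
    {"fingers":42,"dx":0,"dy":0,"dz":0,"wx":0,"wy":0,"wz":0},
    {"fingers":32,"dx":0,"dy":0,"dz":0,"wx":0,"wy":0,"wz":0},
    {"fingers":32,"dx":0,"dy":0,"dz":0,"wx":0,"wy":0,"wz":0},
    {"fingers":32,"dx":0,"dy":0,"dz":0,"wx":0,"wy":0,"wz":0},
    {"fingers":32,"dx":0,"dy":0,"dz":0,"wx":0,"wy":0,"wz":0},
  ],
)

```text
t: 15.47
ee_pos: [453.6, -58.4, 4.0]
tcp_rot: [180.0, -0.0, 11.8]
ft_force: [-0.3, -0.1, 3.0]
width: 37.7
```

>>> apply_moves(
  commands=[
    {"fingers":32,"dx":0,"dy":0,"dz":8,"wx":0,"wy":0,"wz":0},
    {"fingers":32,"dx":0,"dy":0,"dz":24,"wx":0,"wy":0,"wz":0},
    {"fingers":32,"dx":0,"dy":0,"dz":24,"wx":0,"wy":0,"wz":0},
    {"fingers":32,"dx":0,"dy":0,"dz":24,"wx":0,"wy":0,"wz":0},
    {"fingers":32,"dx":23.3,"dy":22.9,"dz":0,"wx":0,"wy":0,"wz":-1.4},
    {"fingers":32,"dx":23.3,"dy":22.9,"dz":0,"wx":0,"wy":0,"wz":-1.4},
    {"fingers":32,"dx":23.3,"dy":22.9,"dz":0,"wx":0,"wy":0,"wz":0},
    {"fingers":32,"dx":23.3,"dy":22.9,"dz":0,"wx":0,"wy":0,"wz":0},
    {"fingers":32,"dx":23.3,"dy":22.9,"dz":0,"wx":0,"wy":0,"wz":0},
    {"fingers":32,"dx":23.3,"dy":22.9,"dz":0,"wx":0,"wy":0,"wz":0},
  ],
)

```text
t: 16.3
ee_pos: [594.0, 80.0, 84.0]
tcp_rot: [180.0, 0.0, 9.0]
ft_force: [-0.1, -0.8, 0.0]
width: 38.1
```

>>> apply_moves(
  commands=[
    {"fingers":32,"dx":23.3,"dy":22.9,"dz":0,"wx":0,"wy":0,"wz":0},
    {"fingers":32,"dx":0,"dy":0,"dz":0,"wx":0.78,"wy":-4.94,"wz":0},
    {"fingers":32,"dx":0,"dy":0,"dz":0,"wx":0.78,"wy":-4.94,"wz":0},
    {"fingers":32,"dx":0,"dy":0,"dz":0,"wx":0.78,"wy":-4.94,"wz":0},
    {"fingers":32,"dx":0,"dy":0,"dz":0,"wx":0.78,"wy":-4.94,"wz":0},
    {"fingers":32,"dx":0,"dy":0,"dz":-15,"wx":0,"wy":0,"wz":0},
    {"fingers":32,"dx":0,"dy":0,"dz":-14,"wx":0,"wy":0,"wz":0},
    {"fingers":32,"dx":0,"dy":0,"dz":0,"wx":0,"wy":0,"wz":0},
    {"fingers":32,"dx":0,"dy":0,"dz":0,"wx":0,"wy":0,"wz":0},
  ],
)

```text
t: 17.05
ee_pos: [615.9, 101.9, 54.5]
tcp_rot: [180.0, -19.9, 9.0]
ft_force: [-0.1, 0.2, -0.7]
width: 37.6
```

```bash
python3 chk.py round square; python3 - <<'E'
from h import *
p=snapshot("side");u=px(p,[618,102,35])
cv2.imwrite("pics/o1.png",cv2.resize(p["color"][int(u[1])-35:int(u[1])+30,int(u[0])-40:int(u[0])+40,::-1],None,fx=7,fy=7,interpolation=cv2.INTER_CUBIC))
E
```

```text
round deck-frame centre/size/ang [3.3 1.1] [50.9 49.4] 52.5
square deck-frame centre/size/ang [0.9 1.6] [53.3 52.7] 89.4
```

View pics/o1.png

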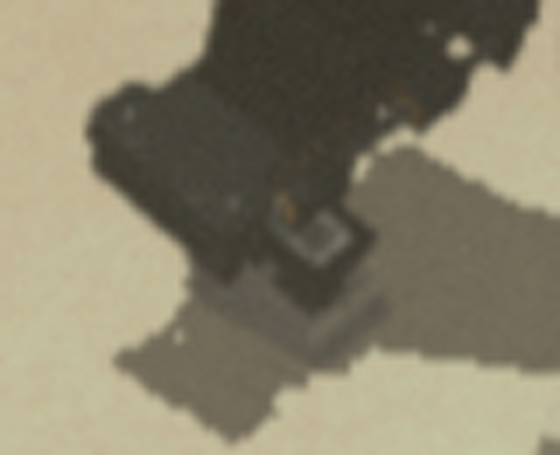

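The round mask measures (3.3, 1.1) mm in its deck frame and the square (0.9, 1.6). The oblong mask hangs squarely over its stand in the crop, around (310,280). Now I'll lower it.

>>> apply_moves(
  commands=[
    {"fingers":32,"dx":2.7,"dy":0.4,"dz":-7.5,"wx":0,"wy":0,"wz":0},
    {"fingers":32,"dx":2.7,"dy":0.4,"dz":-7.5,"wx":0,"wy":0,"wz":0},
    {"fingers":32,"dx":2,"dy":0.3,"dz":-5.6,"wx":0,"wy":0,"wz":0},
    {"fingers":32,"dx":0.4,"dy":0.1,"dz":-1,"wx":0,"wy":0,"wz":0},
    {"fingers":32,"dx":0,"dy":0,"dz":0,"wx":0,"wy":0,"wz":0},
  ],
)

```text
t: 17.62
ee_pos: [623.8, 103.3, 32.0]
tcp_rot: [180.0, -19.9, 9.0]
ft_force: [-1.1, 0.4, -0.9]
width: 37.4
```

>>> apply_moves(
  commands=[
    {"fingers":32,"dx":0.4,"dy":0.1,"dz":-1.2,"wx":0,"wy":0,"wz":0},
    {"fingers":32,"dx":0,"dy":0,"dz":0,"wx":0,"wy":0,"wz":0},
  ],
)

```text
t: 17.78
ee_pos: [624.6, 103.5, 31.7]
tcp_rot: [180.0, -20.0, 9.1]
ft_force: [-0.4, 0.1, -0.7]
width: 37.7
```

>>> apply_moves(
  commands=[
    {"fingers":32,"dx":0.3,"dy":0.1,"dz":-1,"wx":0,"wy":0,"wz":0},
    {"fingers":32,"dx":0,"dy":0,"dz":0,"wx":0,"wy":0,"wz":0},
  ],
)

```text
t: 17.95
ee_pos: [624.9, 103.5, 31.5]
tcp_rot: [179.9, -20.0, 9.1]
ft_force: [-5.1, -0.8, 6.5]
width: 38.0
```

Contact. I'll slide it down the slope to the cleat.

>>> apply_moves(
  commands=[
    {"fingers":32,"dx":-1.1,"dy":-0.2,"dz":-0.1,"wx":0,"wy":0,"wz":0},
    {"fingers":32,"dx":-0.9,"dy":-0.15,"dz":-0.34,"wx":0,"wy":0,"wz":0},
    {"fingers":32,"dx":-0.9,"dy":-0.15,"dz":-0.34,"wx":0,"wy":0,"wz":0},
    {"fingers":32,"dx":0,"dy":0,"dz":0,"wx":0,"wy":0,"wz":0},
  ],
)

```text
t: 18.28
ee_pos: [622.5, 103.0, 30.6]
tcp_rot: [180.0, -20.1, 9.0]
ft_force: [-0.4, -0.9, 3.9]
width: 37.8
```

>>> apply_moves(
  commands=[
    {"fingers":32,"dx":-0.9,"dy":-0.15,"dz":-0.34,"wx":0,"wy":0,"wz":0},
    {"fingers":32,"dx":-0.9,"dy":-0.15,"dz":-0.34,"wx":0,"wy":0,"wz":0},
    {"fingers":32,"dx":0,"dy":0,"dz":0,"wx":0,"wy":0,"wz":0},
  ],
)

```text
t: 18.53
ee_pos: [621.3, 102.8, 30.1]
tcp_rot: [180.0, -20.1, 9.0]
ft_force: [5.5, 0.2, 3.3]
width: 37.8
```

>>> apply_moves(
  commands=[
    {"fingers":32,"dx":0.6,"dy":0.1,"dz":0.2,"wx":0,"wy":0,"wz":0},
    {"fingers":44,"dx":0,"dy":0,"dz":0,"wx":0,"wy":0,"wz":0},
    {"fingers":50,"dx":0,"dy":0,"dz":0,"wx":0,"wy":0,"wz":0},
    {"fingers":50,"dx":0,"dy":0,"dz":0,"wx":0,"wy":0,"wz":0},
    {"fingers":50,"dx":-1,"dy":-0.2,"dz":2.8,"wx":0,"wy":0,"wz":0},
    {"fingers":50,"dx":-2.7,"dy":-0.4,"dz":7.5,"wx":0,"wy":0,"wz":0},
    {"fingers":50,"dx":-5.4,"dy":-0.8,"dz":15,"wx":0,"wy":0,"wz":0},
    {"fingers":50,"dx":-10,"dy":-1.6,"dz":28,"wx":0,"wy":0,"wz":0},
    {"fingers":52,"dx":-20,"dy":10,"dz":5,"wx":-0.78,"wy":4.94,"wz":0},
    {"fingers":52,"dx":-25,"dy":15,"dz":0,"wx":-0.78,"wy":4.94,"wz":0},
  ],
)

```text
t: 19.37
ee_pos: [557.0, 123.1, 90.9]
tcp_rot: [179.9, -10.0, 8.9]
ft_force: [1.1, -0.4, -0.3]
width: 51.5
```

>>> apply_moves(
  commands=[
    {"fingers":52,"dx":-25,"dy":15,"dz":0,"wx":-0.78,"wy":4.94,"wz":0},
    {"fingers":52,"dx":-25,"dy":15,"dz":0,"wx":-0.78,"wy":4.94,"wz":0},
    {"fingers":52,"dx":-25,"dy":15,"dz":0,"wx":0,"wy":0,"wz":0},
    {"fingers":52,"dx":0,"dy":0,"dz":0,"wx":0,"wy":0,"wz":0},
  ],
)

```text
t: 19.7
ee_pos: [477.7, 173.9, 88.1]
tcp_rot: [-179.9, 0.2, 9.4]
ft_force: [-0.0, -0.2, -0.7]
width: 52.0
```

```bash
python3 chk.py oblong;python3 -c "
from h import *
s=manip.observe();print(s['joint_positions'].round(1),s['ee_pos'],s['tcp_rot'])"
```

```text
oblong deck-frame centre/size/ang [-33.7  38.5] [79.3 54.7] 80.7
[  12.6   13.9  -41.4  110.6   10.5   59.4 -114. ] [479.61242498 171.89218568  88.18214549] [-1.79961572e+02  4.15052463e-02  9.28926387e+00]
```

>>> apply_moves(
  commands=[
    {"fingers":52,"dx":-5,"dy":3,"dz":0,"wx":0,"wy":0,"wz":7},
    {"fingers":52,"dx":-5,"dy":3,"dz":0,"wx":0,"wy":0,"wz":7},
    {"fingers":52,"dx":-5,"dy":3,"dz":0,"wx":0,"wy":0,"wz":7},
    {"fingers":52,"dx":-5,"dy":3,"dz":0,"wx":0,"wy":0,"wz":7},
    {"fingers":52,"dx":-5,"dy":3,"dz":0,"wx":0,"wy":0,"wz":7},
    {"fingers":52,"dx":-5,"dy":3,"dz":0,"wx":0,"wy":0,"wz":7},
    {"fingers":52,"dx":-5,"dy":3,"dz":0,"wx":0,"wy":0,"wz":7},
    {"fingers":52,"dx":-5,"dy":3,"dz":0,"wx":0,"wy":0,"wz":7},
    {"fingers":52,"dx":-5,"dy":2,"dz":0,"wx":0,"wy":0,"wz":7},
    {"fingers":52,"dx":-5,"dy":2,"dz":0,"wx":0,"wy":0,"wz":7},
  ],
)

```text
t: 20.58
ee_pos: [431.8, 197.2, 88.2]
tcp_rot: [180.0, 0.0, 79.4]
ft_force: [0.5, 0.7, 0.1]
width: 52.2
```

>>> apply_moves(
  commands=[
    {"fingers":52,"dx":-7,"dy":0,"dz":0,"wx":0,"wy":0,"wz":7},
    {"fingers":52,"dx":0,"dy":0,"dz":0,"wx":0,"wy":0,"wz":7},
    {"fingers":52,"dx":0,"dy":0,"dz":0,"wx":0,"wy":0,"wz":7},
    {"fingers":52,"dx":0,"dy":0,"dz":0,"wx":0,"wy":0,"wz":7},
    {"fingers":52,"dx":0,"dy":0,"dz":0,"wx":0,"wy":0,"wz":7},
    {"fingers":52,"dx":0,"dy":0,"dz":0,"wx":0,"wy":0,"wz":7},
    {"fingers":52,"dx":0,"dy":0,"dz":0,"wx":0,"wy":0,"wz":7},
    {"fingers":52,"dx":0,"dy":0,"dz":0,"wx":0,"wy":0,"wz":7},
    {"fingers":52,"dx":0,"dy":0,"dz":0,"wx":0,"wy":0,"wz":7},
    {"fingers":52,"dx":0,"dy":0,"dz":0,"wx":0,"wy":0,"wz":7},
  ],
)

```text
t: 21.42
ee_pos: [425.1, 197.0, 88.1]
tcp_rot: [-180.0, 0.1, 149.3]
ft_force: [-0.1, 0.4, -0.9]
width: 52.0
```

>>> apply_moves(
  commands=[
    {"fingers":52,"dx":0,"dy":0,"dz":0,"wx":0,"wy":0,"wz":7},
    {"fingers":52,"dx":0,"dy":0,"dz":0,"wx":0,"wy":0,"wz":7},
    {"fingers":52,"dx":0,"dy":0,"dz":0,"wx":0,"wy":0,"wz":0},
    {"fingers":52,"dx":0,"dy":0,"dz":0,"wx":0,"wy":0,"wz":0},
  ],
)

```text
t: 21.75
ee_pos: [425.0, 197.2, 88.0]
tcp_rot: [180.0, 0.0, 162.8]
ft_force: [0.2, -0.8, -0.6]
width: 52.2
```

```bash
python3 chk.py oblong;python3 -c "
from h import *
for i in range(3):
  s=manip.observe();print(s['joint_positions'].round(1),s['ee_pos'].round(1),s['tcp_rot'].round(1));snapshot('side')"
```

```text
oblong deck-frame centre/size/ang [-0.4  2. ] [38.9 70.9] 89.7
[ 32.   15.5 -68.1 115.1  16.7  60.   28.9] [424.9 197.3  88. ] [-180.     0.   162.8]
[ 31.9  15.5 -68.1 115.1  16.7  60.   28.9] [424.9 197.4  87.9] [-180.     0.   162.8]
[ 31.9  15.5 -68.1 115.1  16.7  60.   28.9] [424.8 197.5  87.9] [-180.     0.   162.8]
```

>>> apply_moves(
  commands=[
    {"fingers":52,"dx":-3.2,"dy":3.2,"dz":-15,"wx":0,"wy":0,"wz":0.4},
    {"fingers":52,"dx":0,"dy":0,"dz":-25,"wx":0,"wy":0,"wz":0},
    {"fingers":52,"dx":0,"dy":0,"dz":-23,"wx":0,"wy":0,"wz":0},
    {"fingers":52,"dx":0,"dy":0,"dz":0,"wx":0,"wy":0,"wz":0},
    {"fingers":52,"dx":0,"dy":0,"dz":0,"wx":0,"wy":0,"wz":0},
  ],
)

```text
t: 22.37
ee_pos: [420.6, 201.0, 24.6]
tcp_rot: [-180.0, -0.1, 163.4]
ft_force: [-0.1, 0.1, 0.1]
width: 51.8
```

```bash
python3 - <<'E'
from h import *
s=manip.observe();print(s['joint_positions'].round(1),s['ee_pos'].round(1),s['tcp_rot'].round(1))
p=snapshot("side");u=px(p,[422,200,12])
cv2.imwrite("pics/p1.png",cv2.resize(p["color"][int(u[1])-40:int(u[1])+30,int(u[0])-40:int(u[0])+40,::-1],None,fx=7,fy=7,interpolation=cv2.INTER_CUBIC))
E
```

```text
[ 25.5  21.7 -63.2 118.4  24.   54.   22.8] [420.6 201.   24.6] [-1.800e+02 -1.000e-01  1.634e+02]
```

View pics/p1.png

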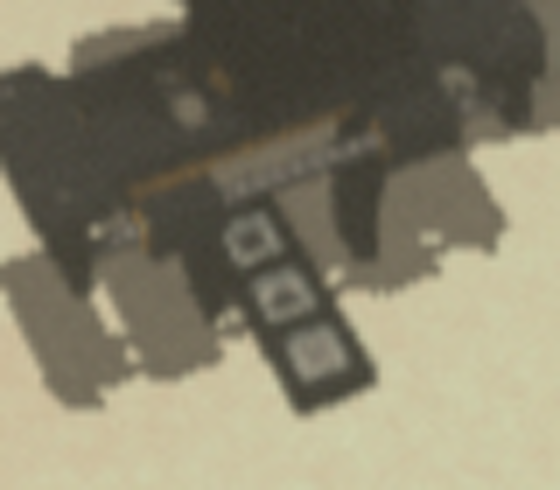

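The fingers straddle the strip, with their tips at (220,310) and (365,255) in the crop. I'll go down and close.

>>> apply_moves(
  commands=[
    {"fingers":52,"dx":0,"dy":0,"dz":-10,"wx":0,"wy":0,"wz":0},
    {"fingers":52,"dx":0.5,"dy":0,"dz":-8,"wx":0,"wy":0,"wz":0},
    {"fingers":52,"dx":0,"dy":0,"dz":-3,"wx":0,"wy":0,"wz":0},
    {"fingers":42,"dx":0,"dy":0,"dz":0,"wx":0,"wy":0,"wz":0},
    {"fingers":36,"dx":0,"dy":0,"dz":0,"wx":0,"wy":0,"wz":0},
    {"fingers":26,"dx":0,"dy":0,"dz":0,"wx":0,"wy":0,"wz":0},
    {"fingers":26,"dx":0,"dy":0,"dz":0,"wx":0,"wy":0,"wz":0},
    {"fingers":26,"dx":0,"dy":0,"dz":0,"wx":0,"wy":0,"wz":0},
    {"fingers":26,"dx":0,"dy":0,"dz":0,"wx":0,"wy":0,"wz":0},
  ],
)

```text
t: 23.17
ee_pos: [422.2, 201.0, 4.1]
tcp_rot: [180.0, 0.0, 163.4]
ft_force: [-0.5, -0.4, 2.0]
width: 31.8
```

>>> apply_moves(
  commands=[
    {"fingers":26,"dx":0,"dy":0,"dz":8,"wx":0,"wy":0,"wz":0},
    {"fingers":26,"dx":0,"dy":0,"dz":24,"wx":0,"wy":0,"wz":0},
    {"fingers":26,"dx":0,"dy":0,"dz":24,"wx":0,"wy":0,"wz":0},
    {"fingers":26,"dx":0,"dy":0,"dz":24,"wx":0,"wy":0,"wz":0},
    {"fingers":26,"dx":16.5,"dy":14.8,"dz":0,"wx":0,"wy":0,"wz":0},
    {"fingers":26,"dx":16.5,"dy":14.8,"dz":0,"wx":0,"wy":0,"wz":0},
    {"fingers":26,"dx":16.5,"dy":14.8,"dz":0,"wx":0,"wy":0,"wz":0},
    {"fingers":26,"dx":16.5,"dy":14.8,"dz":0,"wx":0,"wy":0,"wz":0},
    {"fingers":26,"dx":16.5,"dy":14.8,"dz":0,"wx":0,"wy":0,"wz":0},
    {"fingers":26,"dx":16.5,"dy":14.8,"dz":0,"wx":0,"wy":0,"wz":0},
  ],
)

```text
t: 24.0
ee_pos: [521.7, 290.2, 84.2]
tcp_rot: [-180.0, -0.0, 163.4]
ft_force: [-0.1, 0.3, -0.3]
width: 31.9
```

```bash
python3 -c "
from h import *
s=manip.observe();print(s['joint_positions'].round(1),s['ee_pos'].round(1),s['tcp_rot'].round(1))"
```

```text
[ 12.   31.5 -58.8  98.4  29.1  67.   18.5] [521.7 290.2  84.2] [-180.    -0.   163.4]
```

>>> apply_moves(
  commands=[
    {"fingers":26,"dx":16.3,"dy":14.7,"dz":0,"wx":0,"wy":0,"wz":6.6},
    {"fingers":26,"dx":16.3,"dy":14.7,"dz":0,"wx":0,"wy":0,"wz":6.6},
    {"fingers":26,"dx":0,"dy":0,"dz":0,"wx":0,"wy":0,"wz":6.6},
    {"fingers":26,"dx":0,"dy":0,"dz":0,"wx":0,"wy":0,"wz":6.6},
    {"fingers":26,"dx":0,"dy":0,"dz":0,"wx":0,"wy":0,"wz":6.6},
    {"fingers":26,"dx":0,"dy":0,"dz":0,"wx":1.42,"wy":-4.8,"wz":0},
    {"fingers":26,"dx":0,"dy":0,"dz":0,"wx":1.42,"wy":-4.8,"wz":0},
    {"fingers":26,"dx":0,"dy":0,"dz":0,"wx":1.42,"wy":-4.8,"wz":0},
    {"fingers":26,"dx":0,"dy":0,"dz":0,"wx":1.42,"wy":-4.8,"wz":0},
    {"fingers":26,"dx":0,"dy":0,"dz":0,"wx":0,"wy":0,"wz":0},
  ],
)

```text
t: 24.83
ee_pos: [549.9, 318.1, 82.7]
tcp_rot: [-179.8, 20.1, -163.3]
ft_force: [-0.7, 0.4, -1.2]
width: 31.8
```

>>> apply_moves(
  commands=[
    {"fingers":26,"dx":0,"dy":0,"dz":-13,"wx":0,"wy":0,"wz":0},
    {"fingers":26,"dx":0,"dy":0,"dz":-11.5,"wx":0,"wy":0,"wz":0},
    {"fingers":26,"dx":0,"dy":0,"dz":0,"wx":0,"wy":0,"wz":0},
    {"fingers":26,"dx":0,"dy":0,"dz":0,"wx":0,"wy":0,"wz":0},
  ],
)

```text
t: 25.17
ee_pos: [553.7, 319.1, 58.9]
tcp_rot: [180.0, 19.9, -163.6]
ft_force: [0.3, 0.9, -0.9]
width: 31.5
```

```bash
python3 - <<'E'
from h import *
s=manip.observe();print(s['joint_positions'].round(1),s['ee_pos'].round(1),s['tcp_rot'].round(1))
p=snapshot("side");u=px(p,[558,320,38])
cv2.imwrite("pics/p2.png",cv2.resize(p["color"][int(u[1])-40:int(u[1])+35,int(u[0])-45:int(u[0])+45,::-1],None,fx=7,fy=7,interpolation=cv2.INTER_CUBIC))
E
```

```text
[ 14.7  27.4 -62.6 111.5  48.1  45.8  33.4] [553.7 319.1  58.9] [ 180.    19.9 -163.6]
```

View pics/p2.png

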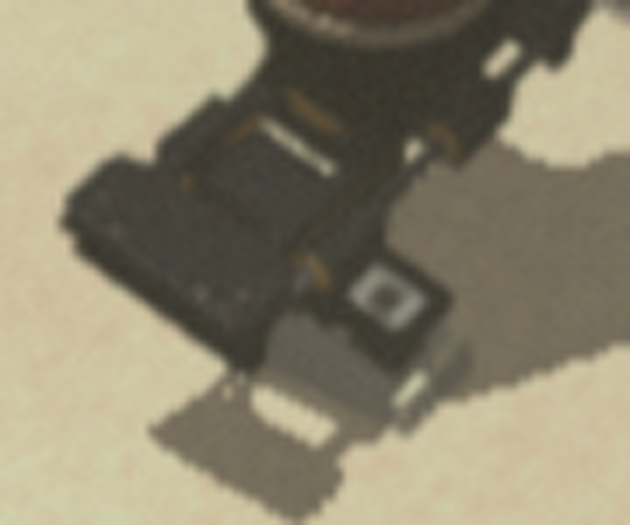

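The strip hovers in line with its stand, low end at (390,350) above the white cleat at (415,390). Lowering now.

>>> apply_moves(
  commands=[
    {"fingers":26,"dx":2.6,"dy":0.8,"dz":-7.5,"wx":0,"wy":0,"wz":0},
    {"fingers":26,"dx":2.6,"dy":0.8,"dz":-7.5,"wx":0,"wy":0,"wz":0},
    {"fingers":26,"dx":2,"dy":0.6,"dz":-5.6,"wx":0,"wy":0,"wz":0},
    {"fingers":26,"dx":0.4,"dy":0.1,"dz":-1,"wx":0,"wy":0,"wz":0},
    {"fingers":26,"dx":0,"dy":0,"dz":0,"wx":0,"wy":0,"wz":0},
  ],
)

```text
t: 25.63
ee_pos: [560.9, 321.4, 36.9]
tcp_rot: [180.0, 19.9, -163.6]
ft_force: [0.6, 0.4, -0.3]
width: 31.6
```

>>> apply_moves(
  commands=[
    {"fingers":26,"dx":0.4,"dy":0.1,"dz":-1.2,"wx":0,"wy":0,"wz":0},
    {"fingers":26,"dx":0,"dy":0,"dz":0,"wx":0,"wy":0,"wz":0},
  ],
)

```text
t: 25.8
ee_pos: [561.6, 321.6, 36.6]
tcp_rot: [180.0, 20.0, -163.6]
ft_force: [-0.5, 0.2, -0.1]
width: 31.9
```

>>> apply_moves(
  commands=[
    {"fingers":26,"dx":0.3,"dy":0.1,"dz":-1,"wx":0,"wy":0,"wz":0},
    {"fingers":26,"dx":0,"dy":0,"dz":0,"wx":0,"wy":0,"wz":0},
  ],
)

```text
t: 25.97
ee_pos: [561.8, 321.7, 36.3]
tcp_rot: [-180.0, 20.1, -163.5]
ft_force: [-4.8, -3.0, 7.5]
width: 31.9
```

>>> apply_moves(
  commands=[
    {"fingers":26,"dx":-1.1,"dy":-0.3,"dz":-0.1,"wx":0,"wy":0,"wz":0},
    {"fingers":26,"dx":-0.9,"dy":-0.3,"dz":-0.34,"wx":0,"wy":0,"wz":0},
    {"fingers":26,"dx":-0.9,"dy":-0.3,"dz":-0.34,"wx":0,"wy":0,"wz":0},
    {"fingers":26,"dx":0,"dy":0,"dz":0,"wx":0,"wy":0,"wz":0},
  ],
)

```text
t: 26.3
ee_pos: [559.4, 321.0, 35.4]
tcp_rot: [180.0, 20.1, -163.6]
ft_force: [0.4, -1.1, 5.0]
width: 31.8
```

>>> apply_moves(
  commands=[
    {"fingers":26,"dx":-0.9,"dy":-0.3,"dz":-0.34,"wx":0,"wy":0,"wz":0},
    {"fingers":26,"dx":-0.9,"dy":-0.3,"dz":-0.34,"wx":0,"wy":0,"wz":0},
    {"fingers":26,"dx":0,"dy":0,"dz":0,"wx":0,"wy":0,"wz":0},
  ],
)

```text
t: 26.55
ee_pos: [558.4, 320.7, 35.0]
tcp_rot: [179.9, 20.2, -163.6]
ft_force: [5.4, 1.8, 4.1]
width: 31.7
```

The strip is against the cleat, with about 6.7 N along the slope. I'll release and retreat.

>>> apply_moves(
  commands=[
    {"fingers":26,"dx":0.6,"dy":0.2,"dz":0.2,"wx":0,"wy":0,"wz":0},
    {"fingers":38,"dx":0,"dy":0,"dz":0,"wx":0,"wy":0,"wz":0},
    {"fingers":46,"dx":0,"dy":0,"dz":0,"wx":0,"wy":0,"wz":0},
    {"fingers":46,"dx":0,"dy":0,"dz":0,"wx":0,"wy":0,"wz":0},
    {"fingers":46,"dx":-1,"dy":-0.3,"dz":2.8,"wx":0,"wy":0,"wz":0},
    {"fingers":46,"dx":-2.6,"dy":-0.8,"dz":7.5,"wx":0,"wy":0,"wz":0},
    {"fingers":46,"dx":-5.2,"dy":-1.5,"dz":15,"wx":0,"wy":0,"wz":0},
    {"fingers":46,"dx":-10,"dy":-3,"dz":28,"wx":0,"wy":0,"wz":0},
    {"fingers":46,"dx":-15,"dy":-15,"dz":10,"wx":-1.42,"wy":4.8,"wz":0},
    {"fingers":46,"dx":-15,"dy":-20,"dz":10,"wx":-1.42,"wy":4.8,"wz":0},
  ],
)

```text
t: 27.38
ee_pos: [506.7, 281.3, 109.8]
tcp_rot: [179.9, 9.9, -163.3]
ft_force: [1.6, -0.5, -0.1]
width: 45.7
```

>>> apply_moves(
  commands=[
    {"fingers":46,"dx":-10,"dy":-25,"dz":10,"wx":-1.42,"wy":4.8,"wz":0},
    {"fingers":46,"dx":-10,"dy":-25,"dz":10,"wx":-1.42,"wy":4.8,"wz":0},
    {"fingers":46,"dx":-5,"dy":-30,"dz":10,"wx":0,"wy":0,"wz":0},
    {"fingers":46,"dx":-5,"dy":-30,"dz":10,"wx":0,"wy":0,"wz":0},
    {"fingers":46,"dx":-5,"dy":-30,"dz":10,"wx":0,"wy":0,"wz":0},
    {"fingers":46,"dx":-5,"dy":-30,"dz":10,"wx":0,"wy":0,"wz":0},
    {"fingers":46,"dx":-5,"dy":-30,"dz":0,"wx":0,"wy":0,"wz":0},
    {"fingers":46,"dx":0,"dy":0,"dz":0,"wx":0,"wy":0,"wz":0},
  ],
)

```text
t: 28.05
ee_pos: [463.6, 73.2, 167.7]
tcp_rot: [-179.8, -0.1, -164.0]
ft_force: [0.3, -0.4, -0.3]
width: 45.7
```

```bash
python3 chk.py strip square oblong round; python3 - <<'E'
from h import *
s=manip.observe();print(s['ee_pos'].round(1),s['tcp_rot'].round(1))
p=snapshot("top");save(p,"f1.png",(170,120,490,310),2.5)
for n in("chip_box","wafer_case"):
    for d in trace(p,n)[:1]:
        m=d["pixels"].astype(np.uint8);print(n,d["conf"],cv2.minAreaRect(cv2.findNonZero(m)))
E
```

```text
strip deck-frame centre/size/ang [-0.4 -1.1] [32.3 98. ] 89.6
square deck-frame centre/size/ang [0.9 1.8] [53.3 52.7] 89.9
oblong deck-frame centre/size/ang [3.8 1.4] [141.1 140.2] 81.0
round deck-frame centre/size/ang [3.2 1.7] [50.  50.1] 78.4
[463.8  80.7 167.8] [-180.     0.  -163.5]
wafer_case 0.72 ((196.0, 253.0), (22.0, 22.0), 90.0)
```

View pics/f1.png

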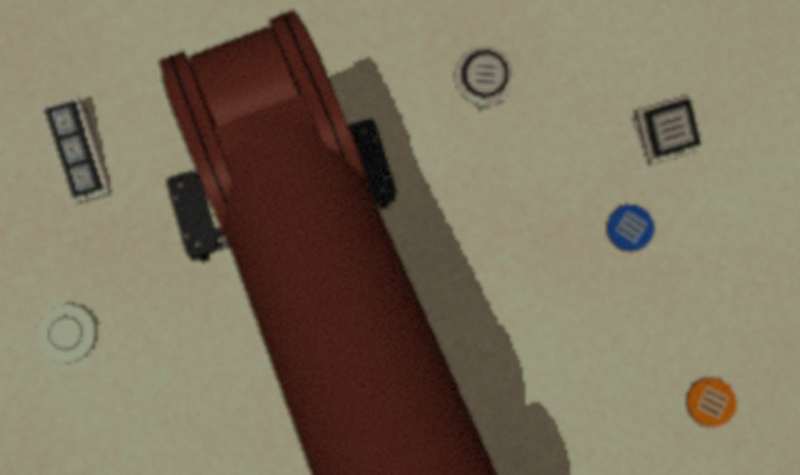

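>>> apply_moves(
  commands=[
    {"fingers":46,"dx":0,"dy":-35,"dz":5,"wx":0,"wy":0,"wz":0},
    {"fingers":46,"dx":0,"dy":-35,"dz":5,"wx":0,"wy":0,"wz":0},
    {"fingers":46,"dx":0,"dy":-35,"dz":5,"wx":0,"wy":0,"wz":0},
    {"fingers":46,"dx":0,"dy":-35,"dz":5,"wx":0,"wy":0,"wz":0},
    {"fingers":46,"dx":0,"dy":-35,"dz":5,"wx":0,"wy":0,"wz":0},
    {"fingers":46,"dx":0,"dy":-35,"dz":5,"wx":0,"wy":0,"wz":0},
    {"fingers":46,"dx":0,"dy":-35,"dz":5,"wx":0,"wy":0,"wz":0},
    {"fingers":46,"dx":0,"dy":-35,"dz":0,"wx":0,"wy":0,"wz":0},
    {"fingers":46,"dx":0,"dy":0,"dz":0,"wx":0,"wy":0,"wz":0},
    {"fingers":46,"dx":0,"dy":0,"dz":0,"wx":0,"wy":0,"wz":0},
  ],
)

```text
t: 29.23
ee_pos: [464.1, -201.1, 202.0]
tcp_rot: [179.9, 0.0, -163.7]
ft_force: [0.3, 0.6, 0.4]
width: 46.2
```

```bash
python3 chk.py oblong strip; python3 - <<'E'
from h import *
p=snapshot("top");save(p,"f2.png",(170,120,490,310),2.5)
for n in("chip_box","wafer_case"):
    for d in trace(p,n)[:1]:
        m=d["pixels"].astype(np.uint8);print(n,d["conf"],cv2.minAreaRect(cv2.findNonZero(m)))
E
```

```text
oblong deck-frame centre/size/ang [0.1 0.7] [36.3 69.7] 89.5
strip deck-frame centre/size/ang [-0.3 -1.1] [32.2 97.8] 89.4
chip_box 0.64 ((298.8000183105469, 216.9000244140625), (19.28989028930664, 19.922346115112305), 71.56504821777344)
wafer_case 0.72 ((196.0, 253.5), (23.0, 22.0), 90.0)
```

View pics/f2.png

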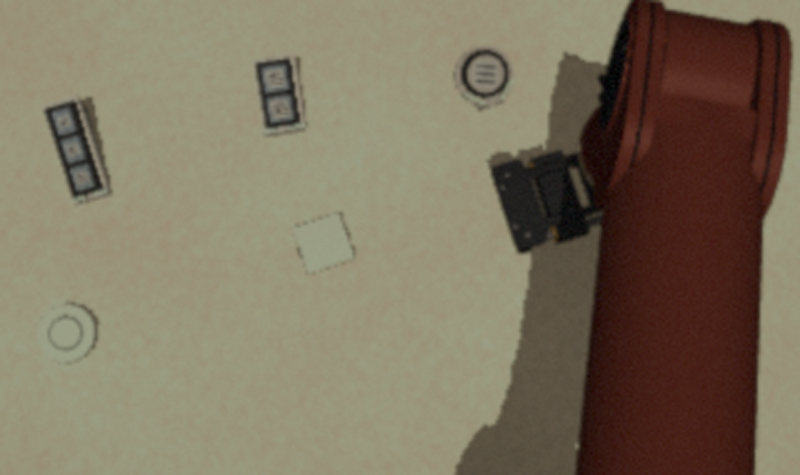

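The strip (75,150), oblong (278,95) and round (485,73) sit on their stands. Both white cases are where they were. The arm now hides the square, which I checked in the previous view. Handing in.

```bash
python3 -c "
from plant import manip
print(manip.job_done())"
```

```text
the job is handed in; nothing more can be done
None
```

All four masks are on the stands for their shapes, and I handed the job in at about 29.5 s of the 93 s allowed. The hand-in gives no verdict, so these are my own last checks.

| Mask | Offset up the slope (mm) | Offset across (mm) | Angle off the slope line | Against the cleat |
|---|---|---|---|---|
| Square | +0.9 | +1.8 | under 1° | Yes, felt by force |
| Oblong | +0.1 | +0.7 | under 1° | Yes, felt by force |
| Strip | -0.3 | -1.1 | under 1° | Yes, felt by force |
| Round | +3.2 | +1.7 | not required | No, about 3 mm short |

Offsets are from each deck's opening centre in the top camera image, which should lie within a few mm of the judged rest point.

- **Round mask:** I left it about 3 mm upslope on purpose so the fingers would clear the vee bars. It is inside the 10 mm limit and did not move between checks, but it is not touching the cleat.
- **White cases:** both show less than 1 pixel (about 3 mm) of change from the start. I never touched the blue and orange look-alikes.
- **Odd readings:** three image checks gave nonsense values because the arm blocked the view. I repeated each with a clear view. The square's first reading, at (-0.7, 0.3), had a blurred outline from the arm's shadow.
- **Not seen last:** the arm hid the square in the final picture, so its figures come from the view just before.

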